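Unlock the lid stay and shut the can box

ROBOT

A 6-joint arm with a two-finger parallel gripper is mounted at the origin on the work surface. World frame = base frame: x ahead of the robot, y to its left, z up, the work surface at z = 0. Lengths are in mm, angles in rad, forces in N, time in s.
With the tool pointing down it reaches from about 275 to 1000 mm from the base axis. Payload 8.4 kg.
Tool frame: the origin (TCP) lies at the very end of the fingers, on their centre line; the grasp point (between the pads) lies 19 mm behind it; z points along the fingers, y is the direction in which the jaws open and shut (so a half turn about z gives the same grasp; the last joint's range is limited). The gripper opens to 85 mm and grips with 20 to 120 N. Pads are 22 mm wide; open, the fingers measure 114 mm over their backs; the gripper's body (76 mm by 85 mm) begins 54 mm behind the grasp point. The pads swing forward as they close: fully open they stand 13 mm farther back than shut.
Start: joints at [1.169, 0.353, 1.633, -0, 1.155, -0.002], TCP at [243.27, 575.715, 231.281] pointing down, gripper open.
Joint ranges: [-2.63, 2.63], [-0.92, 2.1], [0.06, 2.66], [-1.3, 4.44], [0, 2.69], [-3.02, 3.02]. Speed limits (rad/s): [2.22, 2.22, 2.79, 3.14, 3.14, 3.14].

INTERFACE

Orientations are given as [roll, pitch, yaw] about the fixed x, y, z axes, in that order (R = Rz(yaw) Ry(pitch) Rx(roll)).
In Python, from rig import r, vision gives the robot as it stands.
- The arm moves only by the tool move_arm, never from a script. Its argument "series" is text: rows parted by semicolons, each of 7 numbers parted by spaces: the closure, from -1 (fully open) to 1 (shut), then the shift along the tool's x, y, z in units of 40 mm (1.0 is 40 mm), then the turn, a rotation vector about the tool's x, y, z in degrees. In form: grip tx ty tz ax ay az; .... A call has 1 to 20 rows; each row shifts and turns the pose as measured when the row begins, along the tool's axes as they then stand; what a row does not reach is not made up. A row lasts 1/8 s, in which the tool goes at most 62.5 mm and 10.7 degrees, less where a joint would pass 70% of its speed; a pose out of reach is approached as far as the arm can. A call is refused whole if a number of a shift passes 1 or a number of a turn 10.7, either way. A call with a gripper value outside its range is refused whole. The fingers move at their own pace and stop on an object; "grip_force" is the grip in N (left out, the last holds). Time passes only in rows, so rows that do not move let the fingers close. It gives the time, the measured TCP pose, the force and the opening at its end, in the units of the state.
- r.sense(): the state, without advancing time (a new reading comes with each control period).
- vision.grab_frame(name): name is "scene" or "side" or "wrist"; returns the picture (384x512x3 uint8, red, green, blue); there is no depth.
- vision.camera_params(name): a dict with "fx", "fy", "cx", "cy" (pixels), "position" and "rotation" of the camera in the world. Camera axes: x right, y up, looking along -z (the intrinsics and any distortion apply to the point x, -y, -z); pixel columns grow to the right and rows downward; lengths in mm; the calibration is good to about 2 mm. The wrist camera is an equidistant fisheye: a pixel r from the principal point sees the ray r / f radians off the axis. A picture is of the moment at which its call begins: read the wrist's pose just before it. camera_params takes no time and is no camera call; for the wrist camera it gives the pose at the moment of the call.
- r.sign_off(): hands the job in, once; it reports no verdict.
The state is a dict: "clock": time; "qpos": joint angles; "qvel": joint speeds; "joint_efforts": joint torques, N m; "eef_pos": TCP position; "tcp_rot": TCP orientation; "contact_force": force on the tool from outside, world axes, zero at the start; "wrist_torque": the same for the moment, N m; "opening": opening from 0.0 (shut) to 1.0 (fully open).
Only numpy, scipy, OpenCV 4.12 (cv2) and the standard library are available. Lean on these libraries where they do the work, as an engineer would, in place of code of your own. Each camera call takes 0.05 s, during which the arm holds its last target. There are 200 camera calls.

TASK

Shut the wooden can box: lift the knob at the knee of its folding stay up past centre so that the stay unlocks, then lower the lid gently and press it down fully home until its catch clicks. Do not force the lid or the stay, never let the lid slam, and leave the cans, bottle, dish, pot, tin and jar as they are; finish with the hand clear.

Things in the scene. Friction and masses are not known exactly. Their poses are not given: they have to be found in the camera images.
- canbox: Open-topped chest of brown 9 mm board, screwed down: 235 mm front to back (its x), 320 mm wide (y), rim 105 mm high. Origin: centre of its underside; x points to the back (hinge side), y to its left, z up. Inner floor 9 mm up. The folding stay is inside, along the right-hand (-y) end wall; a spring bolt catch is inside the middle of the front wall
- lid (a joint): Lid angle about its back hinge (rad): 0 standing open, 80 degrees up; grows as it is lowered; 1.396 = flat shut, a firm stop. The locked stay blocks it. Stiff hinges: it stays where it is left, moves for 1 to 7 N at its front. From 8 mm above shut a spring bolt resists, up to about 15 N at the front middle 3 mm above shut, then clicks and holds it. Over 25 N from the fingers damages the lid
- lid_hinge (a point): Middle of the lid's hinge axis, along the box's y at the top of the back wall, 117.5 mm behind the box's origin, 105 mm up. The lid is a board 245 x 320 x 9 mm whose underside passes through this axis; it reaches 245 mm forward from it and, shut, overhangs the front wall by 10 mm
- lid_front (a point): Point on the lid's outer (upper when shut) face, middle of its width, 215 mm from the hinge axis and 30 mm short of the front edge: a place to push
- knee (a joint): Bend of the stay's knee (rad): 0 = locked, the knee sagging on its stop 6 mm below the line of the end pivots; 0.116 = links in line (centre); above = past centre, unlocked, folding with the knee up and forward; 2.40 with the lid shut. Lifting takes 3 to 6 N at the knob; stiff rivets leave the knee where it is put. Over 90 N from the fingers (pinch on both sides and pull added) damages it
- knee_knob (a point): Middle of the black thumb knob at the knee: a cylinder 14 mm across, 36 mm long, along the box's y, standing inward from the flat steel links; its middle is 31 mm off the right end wall's inner face, 15 mm below the rim when locked. It moves only on a circle of 87.8 mm radius about point stay_foot; to unlock, forward and up (at first 0.79 forward to 0.61 up)
- stay_foot (a point): Axis of the stay's lower pivot on the end wall, taken at the same distance from the wall as the knob's middle; fixed in the box. The upper link, 126 mm between pivots, runs from the knee to the lid's underside
- can_a: Silver drinks can crushed end to end to a disc, 68 mm across, 22 mm high, lying loose on the inner floor of the box; origin at the centre of its underside
- can_b: Another such crushed can, on the shelf by the box's left end; origin at the centre of its underside
- can_c: Another such crushed can, on the shelf by the box's right end; origin at the centre of its underside
- beer_bottle: Brown glass bottle, 62 mm across, 225 mm high, standing; origin at the centre of its underside
- dish: Small white ceramic dish, 116 mm across, 32 mm high; origin at the centre of its underside
- yogurt_pot: White plastic pot, 68 mm across the rim, 72 mm high, standing in the dish; origin at the centre of its underside
- food_tin: Bare steel tin, 74 mm across, 105 mm high, standing; origin at the centre of its underside
- jam_jar: Open clear glass jar, 68 mm across, 85 mm high, standing; origin at the centre of its underside
There are look-alikes about, which are no part of the job. What is shaped like the can_a but black, orange or red is not meant.

How it is judged (in metres and radians):
On the way:
1. the stay's knee has been lifted past centre, clear of its lock (value of joint knee above 0.25 rad), for 0.2 s.
At the end, for the whole second after the job is handed in: The lid lies flat shut (within 0.011 rad, about 2.5 mm at the front edge) and at rest, the crushed can still in the box and everything else where it stood (value of joint lid above 1.385 rad and velocity of joint lid between -0.02 and 0.02 rad/s and z of can_a in the frame of canbox below 0.03 m); the robot touches nothing.
It fails at once if the fingers force the lid (more than 25 N) (contact force between the fingers and lid above 25 N).
It fails at once if the stay is wrenched (pinch and pull together more than 90 N) (contact force between the fingers and stay_lower above 90 N).
It fails at once if the lid is dropped or slammed (faster than 1.5 rad/s before it meets the catch) (velocity of joint lid above 1.5 rad/s and value of joint lid below 1.36 rad).
It fails at once if a bystander is disturbed (moved 20 mm; a crushed can 30 mm) (distance of any of can_a, can_b, can_c from where it was at the start of the episode above 0.03 m or distance of any of beer_bottle, dish, yogurt_pot, food_tin, jam_jar from where it was at the start of the episode above 0.02 m).
It also fails if it takes over 67 s, if anything falls off the work surface, if the arm or the gripper's body presses on something with over 40 N, if the wrist force passes 120 N, or if a joint passes its speed limit or range.

## Working session

There is one attempt and no reset: what is moved stays moved. The work goes in short steps, Python scripts to look and compute and a tool call to move; the robot and the scene stay as the last step left them, time stands still between calls to the robot, and variables do not carry over. Pictures are saved under pics/ and viewed, about 8 in all and at most 12, crops included, and the job is handed in when it is done.

Besides the shell and the picture viewer there is one more tool, called after ">>>" as a command line: name --argument value ..., lists and objects as JSON in quotes. move_arm: Moves the arm, as the interface text tells. Its arguments: {"type":"object","properties":{"series":{"type":"string"},"grip_force":{"type":"number"}},"required":["series"]}

```bash
mkdir -p pics; ls; python3 - <<'E'
from rig import r, vision
import cv2,numpy as np
s=r.sense(); print(s)
for n in("scene","side"):
    f=vision.grab_frame(n); cv2.imwrite(f"pics/{n}0.png",f[...,::-1])
    cv2.imwrite(f"pics/{n}0b.png",cv2.resize(f[...,::-1],(800,600),interpolation=cv2.INTER_CUBIC))
    print(n,vision.camera_params(n))
E
```

```text
pics
{'clock': 0.0, 'qpos': array([ 1.16859076e+00,  3.53632286e-01,  1.63414969e+00, -8.43008233e-06,
        1.15521497e+00, -2.37854632e-03]), 'qvel': array([ 1.52581094e-05,  1.26964751e-03,  5.90927622e-04, -8.57569362e-04,
        1.88356915e-03,  1.14608329e-03]), 'joint_efforts': array([-5.81874883e-04, -6.05257058e+01, -3.42070985e+01, -1.08515933e-04,
        9.58340010e-03,  1.54253399e-05]), 'eef_pos': array([243.08531416, 575.25887734, 230.56494135]), 'tcp_rot': array([-3.14018835e+00,  4.36755446e-06,  2.74176904e+00]), 'contact_force': array([ 0.66318587, -0.90258832,  0.25480427]), 'wrist_torque': array([-0.01543473, -0.02431951,  0.05640489]), 'opening': 1.0001496678759527}
scene {'fx': 378.9512885606112, 'fy': 378.9512885606112, 'cx': 254.08134257724302, 'cy': 197.04596656753847, 'position': array([ 740.35872868,  813.71286974, 1046.94774734]), 'rotation': array([7.61285326e-01, 1.19784622e-03, 2.92336768e+00])}
side {'fx': 392.490925912896, 'fy': 392.490925912896, 'cx': 258.0907902952745, 'cy': 189.29165468635452, 'position': array([  83.4966238 , -628.76063728, 1178.12950877]), 'rotation': array([ 0.67396884, -0.01707014, -0.62977262])}
```

View pics/scene0b.png

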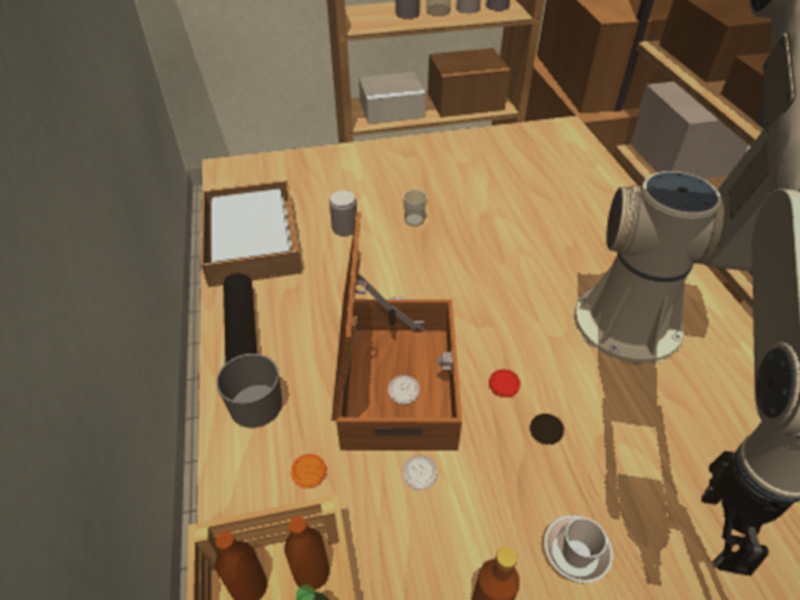

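View pics/side0b.png

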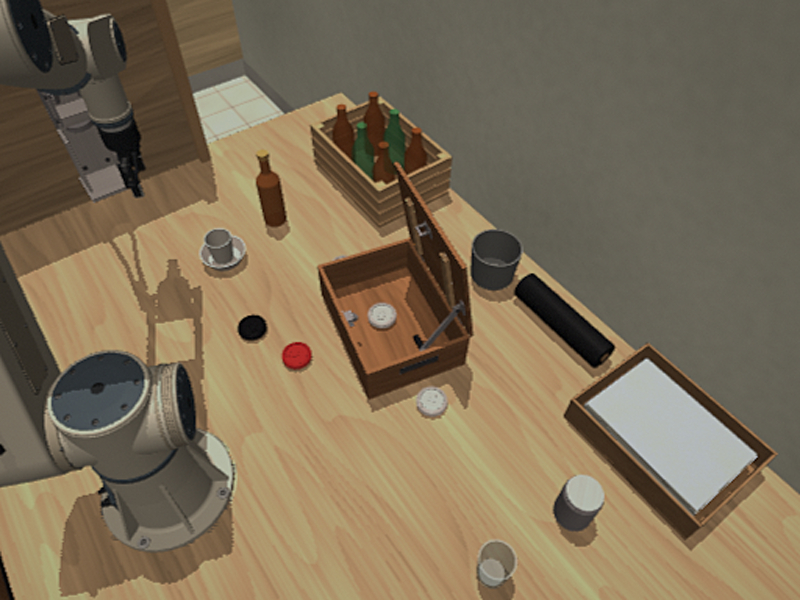

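The scene view (800x600) shows the box with rim corners at about FL (460,422) and FR (452,300), and the stay running from (360,285) to (420,325). The silver can in the box is at (404,389). The black (547,429), red (505,383) and orange (309,470) discs are look-alikes. In the side view the rim corners are FL (320,267), FR (369,377) and BR (468,335), and the black knob is near (418,341). One enlarged crop to confirm.

```bash
cat > h.py <<'E'
import numpy as np
from scipy.spatial.transform import Rotation as R
from rig import r, vision
def ray(n,u,v):
    c=vision.camera_params(n); d=np.array([(u-c["cx"])/c["fx"],-(v-c["cy"])/c["fy"],-1])
    d=R.from_euler("xyz",c["rotation"]).apply(d); return np.array(c["position"]),d/np.linalg.norm(d)
def onz(n,u,v,z):
    p,d=ray(n,u,v); return p+d*(z-p[2])/d[2]
def tri(a,b):
    (p,d),(q,e)=ray(*a),ray(*b)
    A=np.stack([d,-e],1); t=np.linalg.lstsq(A,q-p,rcond=None)[0]
    x,y=p+d*t[0],q+e*t[1]; return (x+y)/2,np.linalg.norm(x-y)
def proj(n,P):
    c=vision.camera_params(n); q=R.from_euler("xyz",c["rotation"]).inv().apply(np.asarray(P)-c["position"])
    return np.array([c["cx"]-c["fx"]*q[0]/q[2],c["cy"]+c["fy"]*q[1]/q[2]])
E
python3 - <<'E'
import cv2,numpy as np
from h import *
k=1.5625
for n,pts in(("scene",[(460,422),(452,300)]),("side",[(320,267),(369,377),(468,335)])):
    for u,v in pts: print(n,onz(n,u/k,v/k,105).round(1))
a=cv2.imread("pics/scene0.png")[185:295,205:305]; b=cv2.imread("pics/side0.png")[145:255,200:305]
f=lambda i:cv2.resize(i,(400,440),interpolation=cv2.INTER_CUBIC)
cv2.imwrite("pics/c.png",np.hstack([f(a),f(b)]))
E
```

```text
scene [496.3 248.3 105. ]
scene [422.4 -59.9 105. ]
side [495.8 233.9 105. ]
side [422.7 -76.7 105. ]
side [ 652.9 -113.3  105. ]
```

View pics/c.png

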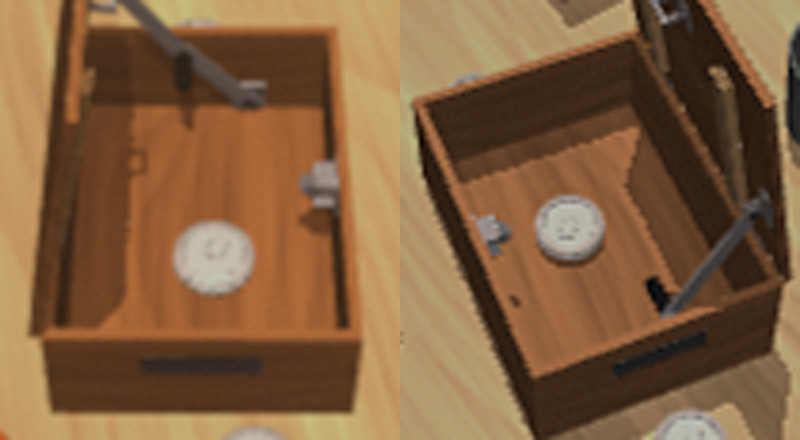

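The crop confirms the chest with its silver crushed can (can_a), the black knob at crop (183,72) in scene and (657,295) in side, and the grey stay links. Now I'll compute the positions.

```bash
python3 - <<'E'
from h import *
S=lambda u,v:("scene",205+u/4,185+v/4); D=lambda u,v:("side",200+(u-400)*105/400,145+v/4)
FL=(S(357,337),D(417,102)); FR=(S(338,30),D(530,378))
for n,p in(("FL",FL),("FR",FR),("knob",(S(183,72),D(657,295)))):
    print(n,tri(*p),[onz(*q,105)[:2].round(1) for q in p])
print("BR",onz(*D(783,285),105)); print("BL scene",onz(*S(45,337),105))
fl=np.mean([onz(*q,105) for q in FL],0);fr=np.mean([onz(*q,105) for q in FR],0)
br=onz(*D(783,285),105)
yv=(fl-fr)[:2];print(np.linalg.norm(yv),np.linalg.norm(br-fr)); yaw=np.arctan2(-yv[0],yv[1]);print("yaw",yaw, np.arctan2(*(br-fr)[1::-1]))
X=np.array([np.cos(yaw),np.sin(yaw)]);O=(fl+fr)[:2]/2+X*117.5
print("O",O)
Y=np.array([-X[1],X[0]]); kb=O-Y*(160-9-31)
k=tri(S(183,72),D(657,295))[0]; print("knob in box",(k[:2]-O)@X,(k[:2]-O)@Y,k[2])
E
```

```text
FL (array([496.20202391, 241.3875402 ,  99.51428951]), np.float64(3.6753269118667014)) [array([496. , 245.5]), array([495.8, 236.2])]
FR (array([421.64147034, -63.73544656,  98.87657244]), np.float64(3.0335575697879027)) [array([422.4, -57.4]), array([421.1, -67.5])]
knob (array([561.86454943, -55.33247598,  86.76944548]), np.float64(2.5818561595678404)) [array([564.2, -38.1]), array([555.1, -65.3])]
BR [ 650.84880708 -121.04045754  105.        ]
BL scene [717.2047267 196.2347141 105.       ]
312.20310085728164 236.4806069845102
yaw -0.2397023569876959 -0.25046990540954583
O [572.94846341  61.31575811]
knob in box 16.926855712037096 -115.94457822753913 86.76944548303646
```

>>> move_arm --series "0 0 0 -1 0 0 0; 0 0 0 -1 0 0 0; 0 0 0 -0.5 0 0 0; 0 -0.92 -0.95 0 0 0 0; 0 -0.92 -0.95 0 0 0 0; 0 -0.92 -0.95 0 0 0 0; 0 -0.92 -0.95 0 0 0 0; 0 -0.92 -0.95 0 0 0 0; 0 -0.92 -0.95 0 0 0 0; 0 -0.92 -0.95 0 0 0 0; 0 -0.92 -0.95 0 0 0 0; 0 -0.92 -0.95 0 0 0 0; 0 -0.92 -0.95 0 0 0 0; 0 -0.92 -0.95 0 0 0 0; 0 0 0 0 0 0 0"

```text
clock: 1.98
eef_pos: [457.5, 14.8, 331.9]
tcp_rot: [-3.134, 0.0, 2.744]
contact_force: [0.1, 0.0, -0.2]
opening: 0.498
```

>>> move_arm --series "0 0 0 0 0 0 10.2; 0 0 0 0 0 0 10.2; 0 0 0 0 0 0 10.2; 0 0 0 0 0 0 10.2; 0 0 0 0 0 0 10.2; 0 0 0 0 0 0 10.2; 0 0 0 0 0 0 10.2; 0 0 0 0 0 0 10.2; 0 0 0 0 -10 0 0; 0 0 0 0 -10 0 0; 0 -1 0 0.6 0 0 0; 0 -1 0 0.6 0 0 0; 0 0 0.5 0.6 0 0 0; 0 0 0 0 0 0 0"

```text
clock: 3.72
eef_pos: [470.6, -63.3, 266.6]
tcp_rot: [2.79, 0.002, 1.285]
contact_force: [-0.3, -0.4, -0.3]
opening: 0.5
```

```bash
python3 - <<'E'
from h import *
import cv2
print(vision.camera_params("wrist"))
f=vision.grab_frame("wrist"); cv2.imwrite("pics/w1.png",cv2.resize(f[...,::-1],(800,600),interpolation=cv2.INTER_CUBIC))
s=r.sense();print(s["eef_pos"],s["tcp_rot"],s["qpos"])
E
```

```text
{'fx': 297.3186396354542, 'fy': 297.3186396354542, 'cx': 255.01755565210732, 'cy': 183.88591998046152, 'position': array([445.46730425,  17.87109055, 398.80266843]), 'rotation': array([-0.28541185, -0.35060957, -0.28518842])}
[469.9075195  -63.01886328 266.90124776] [2.79077371e+00 1.82863826e-03 1.28532911e+00] [-0.08602837 -0.10537415  2.1322395  -0.10006832  0.77314775  0.25871396]
```

View pics/w1.png

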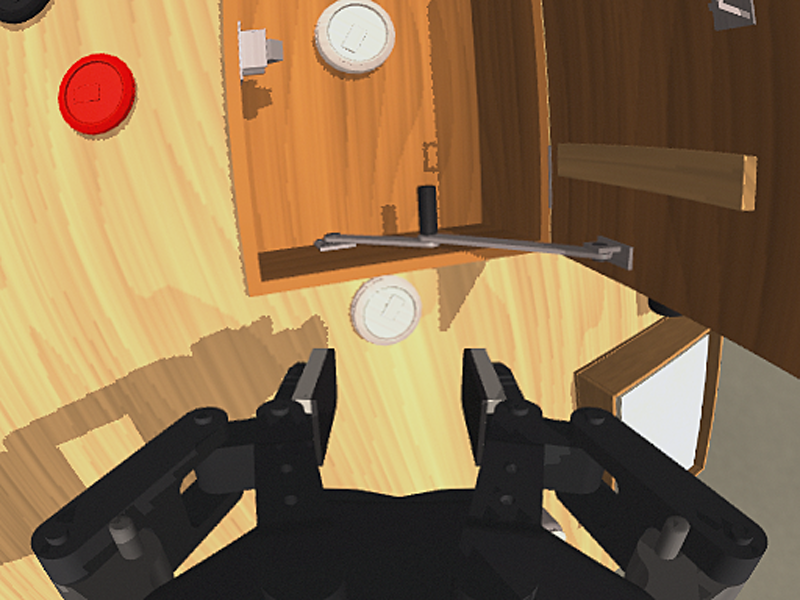

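Wrist view: the knob runs from (427,187) to (429,238), with its middle near (428,211). The FR outer rim corner is at (247,295), and the open jaws straddle (320–465, 400). Localising now.

```bash
cat >> h.py <<'E'
_ray=ray
def ray(n,u,v):
    if n!="wrist": return _ray(n,u,v)
    c=vision.camera_params(n); a=np.array([u-c["cx"],v-c["cy"]]); q=np.hypot(*a); t=q/c["fx"]
    d=np.array([a[0]/q*np.sin(t),-a[1]/q*np.sin(t),-np.cos(t)])
    return np.array(c["position"]),R.from_euler("xyz",c["rotation"]).apply(d)
E
python3 - <<'E'
from h import *
k=1.5625;W=lambda u,v:("wrist",u/k,v/k)
S=lambda u,v:("scene",205+u/4,185+v/4); D=lambda u,v:("side",200+(u-400)*105/400,145+v/4)
for n,p,z in(("FR",(247,295),105),("FRin",(261,281),105),("Fedge",(222,10),105),("BRin",(545,251),105),("knobmid",(428,211),90),("knobin",(427,187),95),("knobout",(429,236),90)):
    print(n,onz(*W(*p),z).round(1))
for a,b in((W(428,211),D(657,295)),(W(428,211),S(183,72)),(W(247,295),S(338,30)),(W(247,295),D(530,378))): print(tri(a,b))
E
```

```text
FR [423.2 -65.8 105. ]
FRin [435.2 -60.5 105. ]
Fedge [464.6 113.  105. ]
BRin [ 648.3 -118.5  105. ]
knobmid [563.6 -59.4  90. ]
knobin [565.6 -41.2  95. ]
knobout [559.3 -77.5  90. ]
(array([561.6307881 , -58.58943589,  92.47412198]), np.float64(1.845675140122534))
(array([562.48369264, -58.1836228 ,  86.10288469]), np.float64(6.117094765708149))
(array([420.59179234, -68.02099662,  94.36735836]), np.float64(3.991700471250033))
(array([422.50415108, -66.29973896, 102.26827803]), np.float64(1.124393303686914))
```

```bash
cat >> h.py <<'E'
YAW=-0.243
X=np.array([np.cos(YAW),np.sin(YAW),0]);Y=np.array([-X[1],X[0],0]);Z=np.array([0,0,1.])
K=np.array([562.5,-59,90])
O=K-17*X+120*Y; O[2]=0
FOOT=K-53.6*X-69.4*Z
def tool():
    s=r.sense(); return np.array(s["eef_pos"]),R.from_euler("xyz",s["tcp_rot"])
def rel(P):
    p,q=tool(); return q.inv().apply(P-p)/40
E
python3 - <<'E'
from h import *
p,q=tool(); M=q.as_matrix(); print(M.round(3)); tx=M[:,0]; print("box comps",np.round([X@M,Y@M],3))
G=K+4*Y
for d in(60,0): print(rel(G+M[:,2]*(19-d)).round(3))
E
```

```text
[[ 0.282  0.901  0.329]
 [ 0.96  -0.264 -0.098]
 [-0.002  0.344 -0.939]]
box comps [[ 0.042  0.938  0.343]
 [ 0.999 -0.039 -0.016]]
[0.856 0.536 3.879]
[0.856 0.536 5.379]
```

>>> move_arm --series "0 0.43 0.27 0.5 0 0 0; 0 0.43 0.27 0.5 0 0 0; 0 0 0 0.7 0 0 0; 0 0 0 0.7 0 0 0; 0 0 0 0.7 0 0 0; 0 0 0 0.7 0 0 0; 0 0 0 0 0 0 0; 0 0 0 0 0 0 0"

```text
clock: 4.78
eef_pos: [550.0, -42.5, 133.6]
tcp_rot: [2.788, -0.001, 1.293]
contact_force: [0.1, 0.6, -0.6]
opening: 0.501
```

```bash
python3 - <<'E'
from h import *
import cv2
f=vision.grab_frame("wrist"); cv2.imwrite("pics/w2.png",cv2.resize(f[...,::-1],(800,600),interpolation=cv2.INTER_CUBIC))
p,q=tool();print(rel(K+4*Y+19*q.as_matrix()[:,2]))
E
```

```text
[-0.21136491  0.00532545  1.64259576]
```

View pics/w2.png

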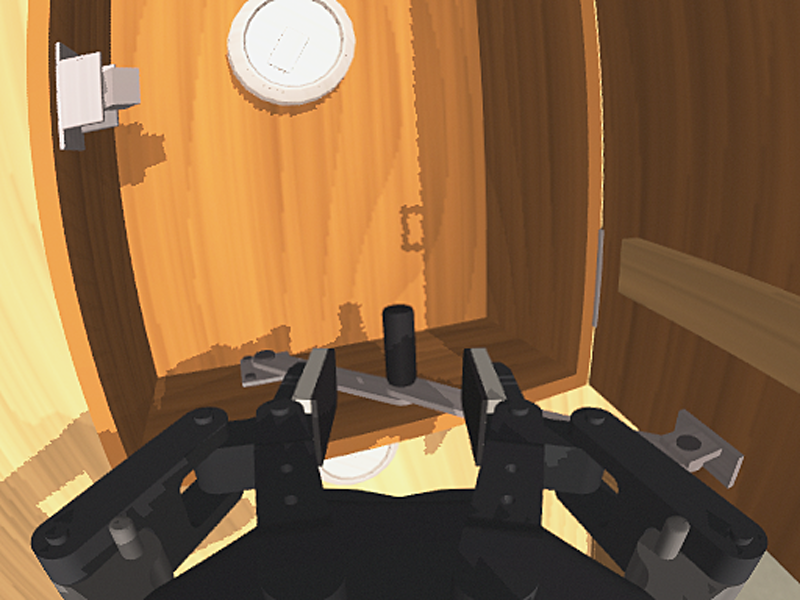

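Knob at (399,345), centred between the jaws. I'll refine its position from here.

```bash
python3 - <<'E'
from h import *
k=1.5625
for n,p,z in(("mid",(399,346),93),("inner end",(398,312),97),("outer end",(400,382),90),("FRin",(140,470),105),("BRin",(590,384),105)): print(n,onz("wrist",p[0]/k,p[1]/k,z).round(1))
E
```

```text
mid [563.4 -56.3  93. ]
inner end [566.2 -39.3  97. ]
outer end [559.6 -75.4  90. ]
FRin [440.5 -59.  105. ]
BRin [ 655.5 -119.7  105. ]
```

>>> move_arm --series "0 -0.17 0 0.4 0 0 0; 0 0 0 0.4 0 0 0; 0 0 0 0.4 0 0 0; 0 0 0 0.4 0 0 0; 0 0 0 0 0 0 0; 0 0 0 0 0 0 0"

```text
clock: 5.58
eef_pos: [571.2, -56.2, 70.5]
tcp_rot: [2.786, -0.002, 1.292]
contact_force: [0.0, -0.7, 0.5]
opening: 0.503
```

```bash
python3 - <<'E'
from h import *
import cv2
f=vision.grab_frame("wrist"); cv2.imwrite("pics/w3.png",f[150:330,150:360,::-1].repeat(3,0).repeat(3,1))
p,q=tool();print(rel(K+np.array([0,1.5,0])+4*Y+19*q.as_matrix()[:,2]))
E
```

```text
[ 0.00803914 -0.02055313 -0.04881155]
```

View pics/w3.png

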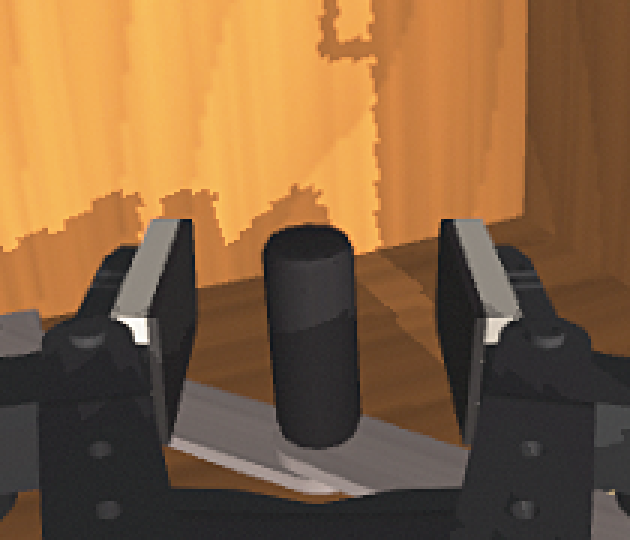

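The knob stands between the two pads, slightly left of the middle. Closing at 20 N.

>>> move_arm --series "0.2 0 -0.08 0 0 0 0; 0.4 0 0 0 0 0 0; 0.6 0 0 0 0 0 0; 0.8 0 0 0 0 0 0; 0.8 0 0 0 0 0 0; 0.8 0 0 0 0 0 0" --grip_force 20

```text
clock: 6.38
eef_pos: [570.1, -55.5, 71.8]
tcp_rot: [2.781, -0.002, 1.293]
contact_force: [2.2, -0.8, -0.7]
opening: 0.158
```

>>> move_arm --series "0.8 0 -0.054 -0.084 0 0 0; 0.8 0 -0.058 -0.081 0 0 0; 0.8 0 -0.062 -0.079 0 0 0; 0.8 0 0 0 0 0 0"

```text
clock: 6.88
eef_pos: [561.0, -53.5, 79.5]
tcp_rot: [2.779, -0.002, 1.294]
contact_force: [-0.1, -0.9, -0.7]
opening: 0.158
```

>>> move_arm --series "0.8 0 -0.065 -0.076 0 0 0; 0.8 0 -0.069 -0.073 0 0 0; 0.8 0 -0.072 -0.07 0 0 0; 0.8 0 -0.075 -0.066 0 0 0; 0.8 0 -0.078 -0.063 0 0 0; 0.8 0 -0.08 -0.058 0 0 0; 0.8 0 0 0 0 0 0"

```text
clock: 7.75
eef_pos: [541.7, -49.1, 90.7]
tcp_rot: [2.773, -0.001, 1.294]
contact_force: [0.6, -2.5, -0.4]
opening: 0.161
```

```bash
python3 - <<'E'
from h import *
import cv2
a=vision.grab_frame("wrist")[100:330,120:420,::-1]; b=vision.grab_frame("side")[60:290,190:330,::-1]
a=cv2.resize(a,(480,368));b=cv2.resize(b,(320,526),interpolation=2)
c=np.zeros((526,800,3),np.uint8);c[:368,:480]=a;c[:,480:]=b
cv2.imwrite("pics/w4.png",c)
E
```

```text
(no output)
```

View pics/w4.png

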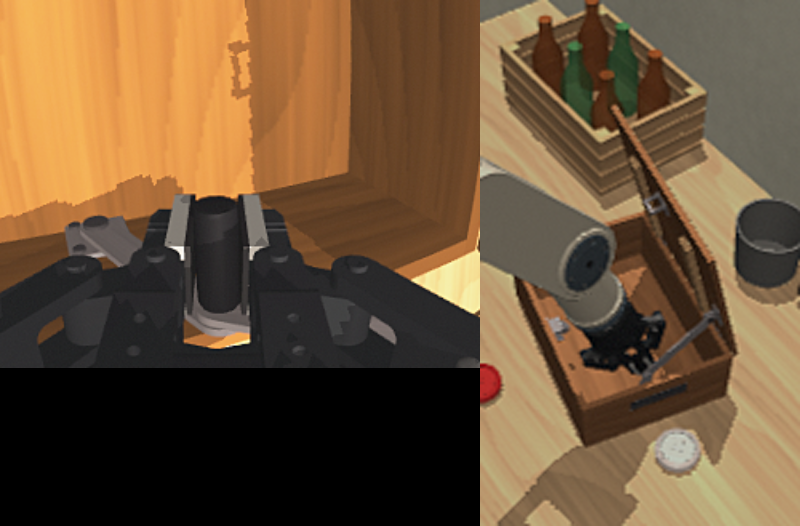

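The knob is held between the pads and has moved 35 mm along its arc. The stay is visibly bent past centre. Releasing and withdrawing.

>>> move_arm --series "0.4 0 0 0 0 0 0; 0 0 0 0 0 0 0; 0 0 0 0 0 0 0; 0 0 0 -0.4 0 0 0; 0 0 0 -0.8 0 0 0; 0 0 0 -1 0 0 0; 0 0 0 -1 0 0 0; 0 0 0 -1 0 0 0; 0.5 0 0 -1 0 0 0; 1 0 0 -1 0 0 0; 1 0 0 -1 0 0 0; 1 0 0 -1 0 0 0; 1 0 0 0 10 0 0; 1 0 0 0 10 0 0; 1 0 0 0 0 0 0"

```text
clock: 9.72
eef_pos: [415.1, -12.0, 418.2]
tcp_rot: [3.123, -0.014, 1.302]
contact_force: [0.3, 0.1, 0.2]
opening: 0.001
```

```bash
python3 - <<'E'
from h import *
import cv2
p,q=tool();print(p,r.sense()["tcp_rot"],q.as_matrix().round(2).tolist())
b=vision.grab_frame("side")[20:290,150:370,::-1];cv2.imwrite("pics/s5.png",cv2.resize(b,(489,600),interpolation=2))
M=q.as_matrix()
for n,P in(("over",O+115*X+440*Z),("behind",O+115*X+325*Z)): print(n,P,rel(P))
E
```

```text
[415.10137696 -11.99262966 418.21146298] [ 3.12310228 -0.01376784  1.30171432] [[0.27, 0.96, 0.02], [0.96, -0.27, 0.01], [0.01, 0.02, -1.0]]
over [686.49467667  33.89413414 440.        ] [ 2.91853669  6.26250264 -0.37493507]
behind [686.49467667  33.89413414 325.        ] [2.87949967 6.20275041 2.49917884]
```

View pics/s5.png

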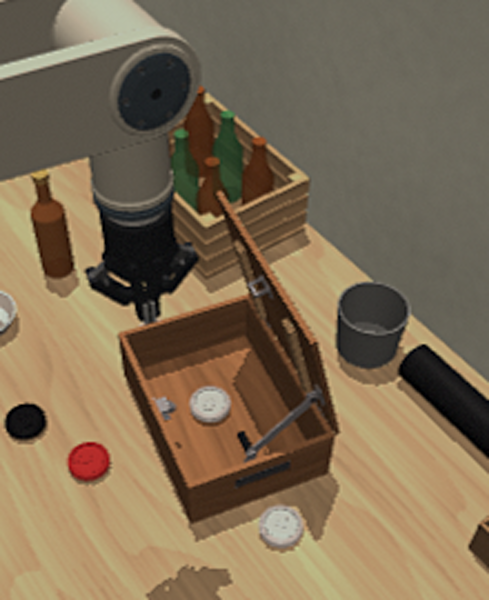

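The stay is bent, with the knob up near the rim, and the lid is still standing. Going over it to the back.

>>> move_arm --series "1 0.42 0.9 -0.06 0 0 0; 1 0.42 0.9 -0.06 0 0 0; 1 0.42 0.9 -0.06 0 0 0; 1 0.42 0.9 -0.06 0 0 0; 1 0.42 0.9 -0.06 0 0 0; 1 0.42 0.9 -0.06 0 0 0; 1 0.42 0.9 -0.06 0 0 0; 1 0 0 0 0 0 0; 1 0 0 0.7 0 0 0; 1 0 0 0.7 0 0 0; 1 0 0 0.7 0 0 0; 1 0 0 0.7 0 0 0; 1 0 0 0 0 0 0"

```text
clock: 11.4
eef_pos: [683.9, 41.7, 340.7]
tcp_rot: [3.087, -0.018, 1.309]
contact_force: [-0.7, -0.1, -0.1]
opening: -0.002
```

```bash
python3 - <<'E'
from h import *
import cv2
p,q=tool();d=p-O;print(d@X,d@Y,d@Z,r.sense()["contact_force"])
b=vision.grab_frame("side")[20:250,170:340,::-1];c=vision.grab_frame("scene")[100:330,170:340,::-1]
cv2.imwrite("pics/s6.png",cv2.resize(np.hstack([b,c]),(800,541),interpolation=2))
E
```

```text
110.63784300133383 7.001390243936309 340.69001510475914 [-0.73801111 -0.08758317 -0.12692504]
```

View pics/s6.png

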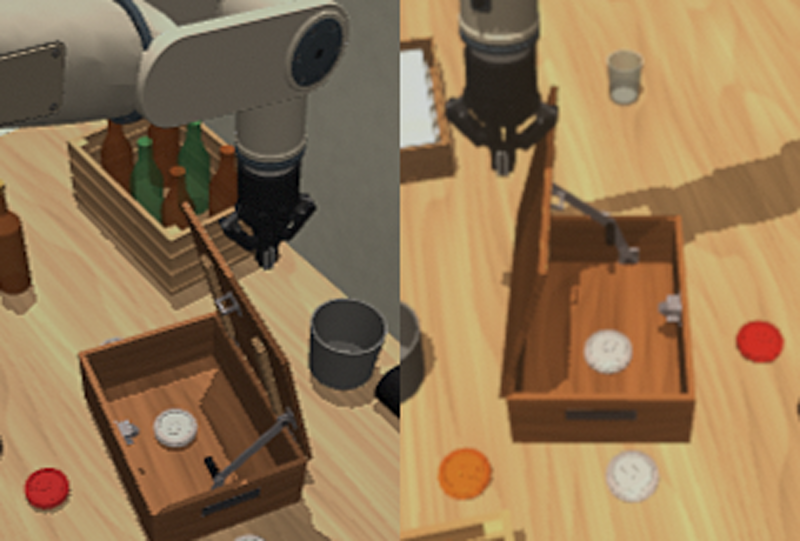

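>>> move_arm --series "1 0 0 0.4 0 0 0; 1 -0.1 -0.15 0 0 0 0; 1 0 -0.12 0 0 0 0; 1 0 -0.12 0 0 0 0; 1 0 -0.12 0 0 0 0; 1 0 0 0 0 0 0"

```text
clock: 12.25
eef_pos: [665.3, 43.5, 329.5]
tcp_rot: [3.077, -0.021, 1.309]
contact_force: [-0.7, -0.5, -0.8]
opening: -0.0
```

```bash
cat > st.py <<'E'
from h import *
p,q=tool();d=p-O;print("box",(d@X).round(1),(d@Y).round(1),d[2].round(1),"F",r.sense()["contact_force"].round(1),"rot",r.sense()["tcp_rot"].round(3))
E
python3 st.py
```

```text
box 92.1 4.2 329.5 F [-0.7 -0.5 -0.8] rot [ 3.077 -0.021  1.309]
```

>>> move_arm --series "1 0 -0.1 0.15 0 0 0; 1 0 -0.1 0 0 0 0; 1 0 -0.1 0 0 0 0; 1 0 -0.1 0 0 0 0; 1 0 -0.1 0 0 0 0; 1 0 -0.1 0 0 0 0"

```text
clock: 13.0
eef_pos: [643.2, 49.5, 321.6]
tcp_rot: [3.073, -0.022, 1.309]
contact_force: [4.9, -2.9, -1.5]
opening: 0.002
```

```bash
python3 st.py
```

```text
box 69.2 4.7 321.6 F [ 4.9 -2.9 -1.5] rot [ 3.073 -0.022  1.309]
```

```bash
cat > arc.py <<'E'
import sys
from h import *
# remaining arc of the finger corner about the hinge; step mm, rows n
p,q=tool(); d=p-O; c=np.array([117.5-(d@X-14), d[2]-105]); rad=np.hypot(*c); ph=np.arctan2(c[1],c[0])
st,n,rt=float(sys.argv[1]),int(sys.argv[2]),float(sys.argv[3])
print("r",rad.round(1),"phi deg",np.degrees(ph).round(1))
for i in range(n):
    m=ph-(i+.5)*st/rad; v=(-np.sin(m)*X-np.cos(m)*Z)*st
    if i==0: v=v+(rad-rt)*(np.cos(m)*X-np.sin(m)*Z)
    print(*(q.inv().apply(v)/40).round(3),end="; ")
E
python3 arc.py 10 14 222
```

```text
r 225.4 phi deg 74.0
-0.007 -0.223 0.141; -0.006 -0.24 0.068; -0.006 -0.237 0.079; -0.007 -0.233 0.089; -0.007 -0.229 0.1; -0.007 -0.225 0.11; -0.007 -0.219 0.12; -0.007 -0.214 0.129; -0.007 -0.208 0.139; -0.007 -0.202 0.148; -0.007 -0.195 0.156; -0.007 -0.188 0.165; -0.007 -0.18 0.173; -0.007 -0.172 0.181;
```

>>> move_arm --series "1 0 -0.22 0.12 0 0 0; 1 0 -0.24 0.07 0 0 0; 1 0 -0.24 0.08 0 0 0; 1 0 -0.23 0.09 0 0 0; 1 0 -0.23 0.1 0 0 0; 1 0 -0.22 0.11 0 0 0"

```text
clock: 13.75
eef_pos: [588.0, 64.3, 294.8]
tcp_rot: [3.072, -0.021, 1.308]
contact_force: [1.1, -2.2, 1.1]
opening: -0.001
```

```bash
python3 st.py; python3 arc.py 10 14 222
```

```text
box 12.1 5.8 294.8 F [ 1.1 -2.2  1.1] rot [ 3.072 -0.021  1.308]
r 224.3 phi deg 57.8
-0.007 -0.19 0.172; -0.007 -0.212 0.132; -0.007 -0.206 0.142; -0.007 -0.199 0.151; -0.007 -0.192 0.16; -0.007 -0.185 0.168; -0.007 -0.177 0.176; -0.007 -0.169 0.184; -0.007 -0.161 0.191; -0.007 -0.152 0.198; -0.007 -0.143 0.205; -0.007 -0.134 0.211; -0.007 -0.125 0.217; -0.007 -0.115 0.222;
```

>>> move_arm --series "1 0 -0.2 0.15 0 0 0; 1 0 -0.21 0.13 0 0 0; 1 0 -0.21 0.14 0 0 0; 1 0 -0.2 0.15 0 0 0; 1 0 -0.19 0.16 0 0 0; 1 0 -0.18 0.17 0 0 0; 1 0 -0.18 0.18 0 0 0; 1 0 -0.17 0.18 0 0 0; 1 0 -0.16 0.19 0 0 0"

```text
clock: 14.88
eef_pos: [521.2, 83.8, 227.3]
tcp_rot: [3.074, -0.021, 1.308]
contact_force: [1.0, -0.6, 0.7]
opening: -0.006
```

```bash
python3 st.py; python3 arc.py 10 14 222
python3 - <<'E'
from h import *
import cv2
b=vision.grab_frame("side")[60:250,170:340,::-1];c=vision.grab_frame("scene")[140:330,170:340,::-1]
cv2.imwrite("pics/s7.png",cv2.resize(np.hstack([b,c]),(800,447),interpolation=2))
E
```

```text
box -57.5 8.7 227.3 F [ 1.  -0.6  0.7] rot [ 3.074 -0.021  1.308]
r 225.1 phi deg 32.9
-0.007 -0.082 0.248; -0.007 -0.136 0.21; -0.007 -0.126 0.216; -0.007 -0.117 0.221; -0.007 -0.107 0.226; -0.007 -0.097 0.23; -0.006 -0.086 0.235; -0.006 -0.076 0.238; -0.006 -0.065 0.241; -0.006 -0.054 0.244; -0.006 -0.044 0.246; -0.006 -0.033 0.248; -0.005 -0.022 0.249; -0.005 -0.01 0.25;
```

View pics/s7.png

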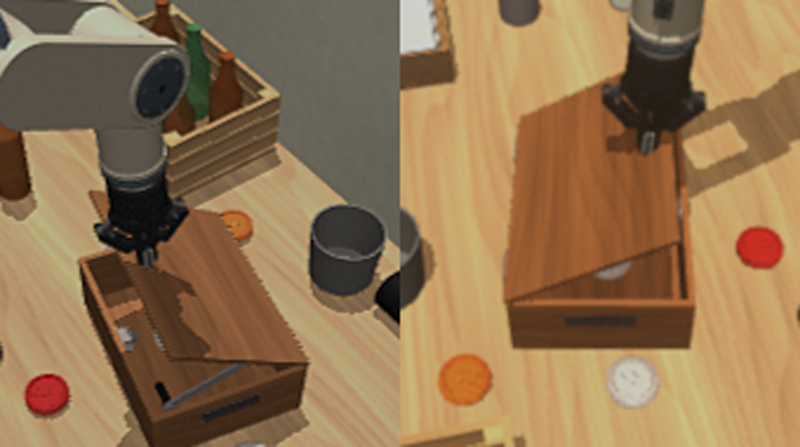

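The lid is following gently, now at about 31°, and the stay is folding freely. Continuing.

>>> move_arm --series "1 0 -0.1 0.22 0 0 0; 1 0 -0.13 0.21 0 0 0; 1 0 -0.12 0.22 0 0 0; 1 0 -0.11 0.22 0 0 0; 1 0 -0.1 0.23 0 0 0; 1 0 -0.1 0.23 0 0 0; 1 0 -0.09 0.23 0 0 0"

```text
clock: 15.85
eef_pos: [494.3, 92.6, 158.4]
tcp_rot: [3.076, -0.021, 1.308]
contact_force: [1.4, 0.1, 0.6]
opening: 0.002
```

```bash
python3 st.py; python3 arc.py 8 8 222
```

```text
box -85.7 10.7 158.4 F [1.4 0.1 0.6] rot [ 3.076 -0.021  1.308]
r 223.7 phi deg 13.8
-0.004 -0.017 0.204; -0.005 -0.05 0.194; -0.005 -0.043 0.195; -0.005 -0.036 0.197; -0.004 -0.029 0.198; -0.004 -0.022 0.199; -0.004 -0.015 0.199; -0.004 -0.008 0.2;
```

>>> move_arm --series "1 0 -0.04 0.15 0 0 0; 1 0 -0.04 0.15 0 0 0; 1 0 -0.04 0.15 0 0 0; 1 0 -0.03 0.15 0 0 0; 1 0 -0.03 0.1 0 0 0"

```text
clock: 16.48
eef_pos: [488.8, 94.7, 127.7]
tcp_rot: [3.076, -0.021, 1.308]
contact_force: [0.4, -0.5, 0.7]
opening: -0.001
```

```bash
python3 st.py
```

```text
box -91.5 11.5 127.7 F [ 0.4 -0.5  0.7] rot [ 3.076 -0.021  1.308]
```

>>> move_arm --series "1 -0.2 -0.3 -0.05 0 0 0; 1 0 0 0.08 0 0 0; 1 0 0 0.05 0 0 0"

```text
clock: 16.85
eef_pos: [473.9, 89.8, 123.2]
tcp_rot: [3.077, -0.021, 1.308]
contact_force: [-0.1, 0.1, 0.2]
opening: -0.003
```

>>> move_arm --series "1 0 0 0.05 0 0 0"

```text
clock: 16.98
eef_pos: [474.2, 89.9, 121.3]
tcp_rot: [3.077, -0.021, 1.308]
contact_force: [-0.5, -0.4, 1.3]
opening: -0.001
```

>>> move_arm --series "1 0 0 0.05 0 0 0"

```text
clock: 17.1
eef_pos: [474.2, 89.9, 119.3]
tcp_rot: [3.077, -0.021, 1.308]
contact_force: [-3.2, -0.2, 9.0]
opening: -0.003
```

>>> move_arm --series "1 0 0 0.04 0 0 0"

```text
clock: 17.23
eef_pos: [474.2, 89.9, 118.1]
tcp_rot: [3.078, -0.021, 1.308]
contact_force: [-7.4, -0.2, 17.2]
opening: -0.0
```

>>> move_arm --series "1 0 0 0.03 0 0 0"

```text
clock: 17.35
eef_pos: [474.2, 89.9, 117.5]
tcp_rot: [3.078, -0.02, 1.308]
contact_force: [-6.5, -1.4, 16.6]
opening: -0.003
```

>>> move_arm --series "1 0 -0.02 0.03 0 0 0"

```text
clock: 17.48
eef_pos: [474.0, 90.0, 117.1]
tcp_rot: [3.077, -0.02, 1.308]
contact_force: [-3.8, -4.2, 16.1]
opening: 0.001
```

>>> move_arm --series "1 0 -0.01 0.03 0 0 0"

```text
clock: 17.6
eef_pos: [474.1, 90.0, 116.8]
tcp_rot: [3.077, -0.02, 1.308]
contact_force: [-5.4, -3.3, 16.7]
opening: 0.0
```

>>> move_arm --series "1 0 0 0.034 0 0 0"

```text
clock: 17.73
eef_pos: [474.5, 90.0, 115.9]
tcp_rot: [3.076, -0.02, 1.309]
contact_force: [-0.3, 0.6, 1.6]
opening: -0.002
```

>>> move_arm --series "1 0 0 0.034 0 0 0"

```text
clock: 17.85
eef_pos: [475.1, 90.1, 114.9]
tcp_rot: [3.075, -0.021, 1.309]
contact_force: [1.3, -0.3, 0.2]
opening: 0.001
```

>>> move_arm --series "1 0 0 0.034 0 0 0"

```text
clock: 17.98
eef_pos: [475.3, 90.1, 114.0]
tcp_rot: [3.075, -0.021, 1.309]
contact_force: [-7.3, -1.6, 22.8]
opening: 0.002
```

It clicked, and the lid then met its firm stop with the TCP at 114.0 mm, exactly the shut height. Backing off at once.

>>> move_arm --series "1 0 0 -0.1 0 0 0; 1 0 0 -0.5 0 0 0; 1 0 0 -1 0 0 0; 1 0 0 -1 0 0 0; 1 0 -0.8 -0.7 0 0 0; 1 0 -0.8 -0.7 0 0 0; 1 0 -0.8 0 0 0 0; 1 0 -0.8 0 0 0 0; 1 0 0 0 0 0 0"

```text
clock: 19.1
eef_pos: [338.2, 123.9, 269.3]
tcp_rot: [3.075, -0.022, 1.308]
contact_force: [-0.8, 0.7, -0.2]
opening: -0.0
```

```bash
python3 st.py; python3 - <<'E'
from h import *
import cv2
b=vision.grab_frame("side")[60:280,150:340,::-1];c=vision.grab_frame("scene")[140:360,180:370,::-1]
cv2.imwrite("pics/s8.png",cv2.resize(np.hstack([b,c]),(800,463),interpolation=2))
E
```

```text
box -244.8 3.6 269.3 F [-0.8  0.7 -0.2] rot [ 3.075 -0.022  1.308]
```

View pics/s8.png

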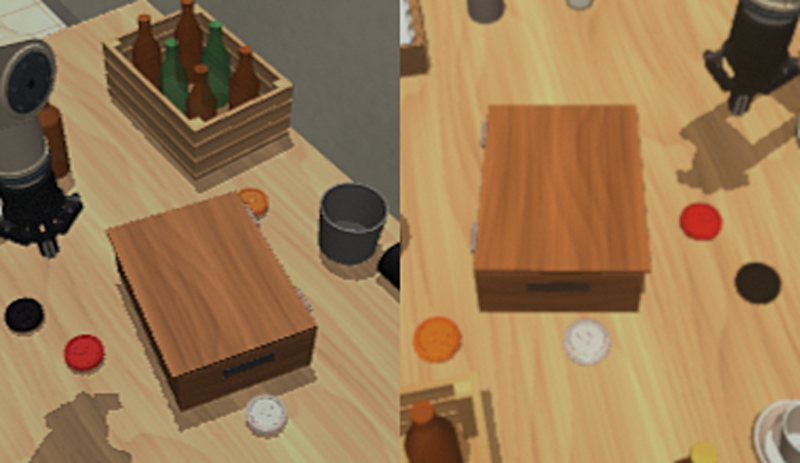

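The lid lies flat shut, the hand is clear, and the bystanders in these crops stand as before. Handing in.

```bash
python3 -c "
from rig import r
print(r.sign_off())"
```

```text
the job is handed in; nothing more can be done
None
```

The box is shut and handed in at about 19 s of the 67 s allowed; the interface gives no verdict, so these are my own checks.

**What I did:** I pinched the knee knob at 20 N and drew it about 35 mm along its arc, well past centre. I released it, then pushed the lid down from behind with closed fingers, at roughly 3–6 N or less. At the front I pressed in small steps until the catch gave: the force rose to about 17–19 N, then fell to nearly zero. The lid then met its stop with the fingertips 114 mm above the work surface, which is the height of the shut lid.

**Last checks:**
- The final pictures show the lid flat and the hand clear, and the measured tool force is about zero.
- The can by the box's right end (in the side view), the can by its left end (in the scene view) and the look-alike discs look unmoved. The bottle, dish, pot, tin and jar were mostly outside those last crops, and the arm did not go near them.
- The can inside the box was last seen when the lid was part-way down, still in place.

**Close call and disagreement:**
- The last press onto the stop read about 24 N in total, close to the 25 N limit.
- The two fixed cameras disagreed by about 9 mm on the box's rim corners, so I relied on the wrist camera to place the grasp.
- I judged the knee's angle and the lid's final angle from the arm's position and the pictures, not by measuring them directly.

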